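# Release the drill chuck and hold it up at an angle

### The job

The drill chuck stands taper-down in the locking stand beside the lathe. Press the stand's sprung plunger fully down so that the catch lets go, draw the drill chuck up out of its socket, and lean it over half-way between upright and level (about 45 degrees, jaws still uppermost, in any direction) so its taper can be looked over for nicks. Finish still holding it there in the gripper, still, with all of it at least 12 cm above the bench, touching nothing else, and do not move the other things on the bench.

Things in the scene. Friction and masses are not known exactly. Their poses are not given: they have to be found in the camera images.
- stand: Fixed locking stand. Origin on the bench under the socket axis, z up. Dark steel block, 100 (x) by 84 (y) by 60 mm high, centred on the origin, upright socket 22 mm across; on its +y side a grey catch housing, y = 34 to 118 mm, 46 wide, 80 high, with the plunger at y = 88. Fingers have room beside the drill chuck along the stand's x; on its +y side catch and housing are in the way.
- plunger_top (a point): Centre of the top face of the sprung plunger: an upright black mushroom head 32 mm across, 102 mm above the bench when free, 88 mm to the +y side of the drill chuck's axis. It is pushed straight down 12 mm to its stop and springs back up when let go.
- plunger (a joint): Stroke of the plunger in m: 0 free, 0.012 fully down. Pressing takes about 2 N to start, 7 to 10 N to the bottom, where it meets a solid stop.
- catch (a joint): Position of the steel catch in m: 0 locked (its nose, 16 mm wide and 6 thick, reaches 4 mm over the drill chuck's collar, so that the chuck cannot be drawn), about 0.008 withdrawn. Only the last two thirds of the plunger's stroke move it; after a full press it stays withdrawn by friction.
- chuck: Drill chuck, loose, steel, 0.35 to 0.7 kg, upright in the socket, z up. Origin on its axis at the collar's underside, 60 mm above the bench. Below: taper 52 mm long, 18 to 14 mm across. Above: collar 52 across, 8 high; barrel 38 across from 8 to 58 mm; nose narrowing to 22 at 71 mm; three small jaws to 79 mm. (The revolving centre nearby has a pointed cone and a wooden block instead.)
- chuck_grip (a point): Point on the drill chuck's axis in the middle of its barrel (38 mm across, where it is to be gripped), 36 mm above the underside of the collar: 96 mm above the bench at the start, 88 mm above the small end of the taper. z along the axis towards the jaws. Its centre of mass lies about 10 mm below this point.
- chuck_tip (a point): Centre of the small lower end of the drill chuck's taper, 52 mm below the underside of the collar.
- centre: Revolving centre, loose bystander: steel, 40 mm across, with a pointed cone, standing taper-down in a wooden block 80 x 80 x 60 mm, which is fixed on the stand's -y side; its tip is 120 mm above the bench. Origin on the axis at the block's top.
- collet: Steel ring collet, loose bystander, 32 mm across and 25 mm high, on the bench in front of the stand. Origin under its centre.
- spanner: Steel spanner, loose bystander, 170 mm long, lying on the bench behind the stand. Origin under its middle, x along it.
- chuck_key: T-handled chuck key, loose bystander, 125 mm long with a 130 mm cross bar, lying on the bench to the left. Origin under its middle, x along its shank.
- oil: Small oil bottle, loose bystander, 56 mm across and 120 mm high, standing to the left. Origin under its centre.
- gauge_case: Closed dark wooden case, loose bystander, 70 x 110 x 35 mm, lying to the right. Origin under its centre.
- centre_block: The fixed wooden block that holds the revolving centre. Origin under its centre.
- table: The bench; its top is at height 0.
There are look-alikes about, which are no part of the job. What is shaped like the chuck but green is not meant. Leave any pink look-alike of the stand alone.

How it is judged:
On the way, in this order (a step that is already met when the one before it is completed fails the run):
1. the plunger is pressed fully down (at least 10.5 of its 12 mm) (value of joint plunger above 0.0105 m), for 0.05 s.
2. the drill chuck is drawn right out: its taper end is above the top of the socket block (height (world z) of chuck_tip above 0.065 m), for 0.1 s.
At the end, for the whole second after the job is handed in: The drill chuck is held still in the gripper fingers (over 2 N, slower than 30 mm/s and 0.2 rad/s), its axis 30 to 60 degrees from upright with the jaws uppermost, its taper end more than 115 mm above the bench, and it touches neither stand, bench nor any bystander (angle between chuck's own z axis and vertical between 0.52 and 1.05 rad and height (world z) of chuck_tip above 0.115 m and height (world z) of chuck_grip above 0.14 m and contact force between chuck and the fingers above 2 N and linear speed of chuck below 0.03 m/s and angular speed of chuck below 0.2 rad/s and contact force between chuck and stand below 0.2 N and contact force between chuck and centre_block below 0.2 N and contact force between chuck and table below 0.2 N and contact force between chuck and centre below 0.2 N and contact force between chuck and collet below 0.2 N and contact force between chuck and spanner below 0.2 N and contact force between chuck and chuck_key below 0.2 N and contact force between chuck and oil below 0.2 N and contact force between chuck and gauge_case below 0.2 N); the arm keeps its last pose, push and grip.
It fails at once if a bystander was moved more than 30 mm (distance of any of centre, collet, spanner, chuck_key, oil, gauge_case from where it was at the start of the episode above 0.03 m).
It also fails if it takes over 45 s, if anything falls off the work surface, if the arm or the gripper's body presses on something with over 40 N, if the wrist force passes 120 N, or if a joint passes its speed limit or range.

### The arm

A 6-joint arm with a two-finger parallel gripper is mounted at the origin on the work surface. World frame = base frame: x ahead of the robot, y to its left, z up, the work surface at z = 0. Lengths are in m, angles in rad, forces in N, time in s.
With the tool pointing down it reaches from about 0.325 to 0.75 m from the base axis. Payload 7.6 kg.
Tool frame: the origin (TCP) lies midway between the tips of the shut fingers; the grasp point (between the pads) lies 19 mm behind it; z points along the fingers, y is the line along which they close (so a half turn about z gives the same grasp; the last joint's range is limited). The gripper opens to 85 mm and grips with 20 to 120 N. Pads are 22 mm wide; open, the fingers measure 114 mm over their backs; the gripper's body (76 mm by 85 mm) begins 54 mm behind the grasp point. The pads swing forward as they close: fully open they stand 13 mm farther back than shut.
Start: joints at [1.088, 0.052, 1.401, -0, 1.689, -0.07], TCP at [0.211, 0.481, 0.231] pointing down, gripper open.
Joint ranges: [-2.9, 2.9], [-0.91, 2.17], [0.12, 2.37], [-1.06, 4.2], [0.26, 2.73], [-2.93, 2.93]. Speed limits (rad/s): [2.57, 2.57, 3.01, 3.14, 3.14, 3.14].

### API

Orientations are given as a rotation vector (axis times angle).
In Python, from cell import status, optics, job gives the robot as it stands. The module is installed in compiled form; this text tells all that it offers.
- The arm moves only by the shell command python3 -m handwheel 'ROWS'. ROWS is JSON, a list that holds one entry, the list of rows, each a list of 5 numbers: the finger opening in m, from 0 to 0.0854, then the shift along the tool's x, y, z in m, then the turn about the tool's z in rad. In form: [[[jaw, x, y, z, spin], ...]]. A call has 1 to 12 rows; each row is the pose to reach, as a shift and turn from the pose commanded when the call began, along the tool's axes at that moment; what a row does not reach only later rows make up. A row lasts 1/12 s, in which the tool goes at most 41.7 mm and 7.16 degrees, less where a joint would pass 70% of its speed; a pose out of reach is approached as far as the arm can. A call with a gripper value outside its range is refused whole. The fingers move at their own pace and stop on an object; the grip force is fixed at half the most. Time passes only in rows, so rows that repeat a pose let the fingers close. It gives the time, the measured TCP pose, the force, the opening and the grip force at its end, in the units of the state.
- status.sense(): the state, without advancing time (a new reading comes with each control period).
- optics.snapshot(name): name is "side" or "top" or "wrist"; returns the picture (480x640x3 uint8, blue, green, red); there is no depth.
- optics.get_calibration(name): a dict with "vfov" (degrees; the focal length in pixels is half the picture's height over the tangent of half this angle, whatever the lens; pixels are square), "cx", "cy" (the principal point, pixels), "k1" (the pictures are not rectified: a ray, as slopes to the right and down, at radius r is drawn at 1 + k1 r^2 times it, then the intrinsics apply), "world_from_camera" (4x4, takes a point from camera to world coordinates). Camera axes: x right, y up, looking along -z (the intrinsics and any distortion apply to the point x, -y, -z); pixel columns grow to the right and rows downward; lengths in m; the calibration is good to about 2 mm. A picture is of the moment at which its call begins: read the wrist's pose just before it. get_calibration takes no time and is no camera call; for the wrist camera it gives the pose at the moment of the call.
- job.finish_job(): hands the job in; it is judged then, once.
The state is a dict: "clock": time; "joint_pos": joint angles; "joint_velocities": joint speeds; "tau": joint torques, N m; "eef_pos": TCP position; "orientation": TCP orientation; "contact_force": force on the tool from outside, world axes, zero at the start; "ft_torque": the same for the moment, N m; "width": opening from 0.0 (shut) to 1.0 (fully open); "finger_force": force on a finger pad.
Only numpy, scipy, OpenCV 4.12 (cv2) and the standard library are available. Lean on these libraries where they do the work, as an engineer would, in place of code of your own. Each camera call takes 0.05 s, during which the arm holds its last target. There are 200 camera calls.

## Working session

There is one attempt and no reset: what is moved stays moved. The work goes in short steps, Python scripts to look and compute and a shell command to move; the robot and the scene stay as the last step left them, time stands still between calls to the robot, and variables do not carry over. Pictures are saved under pics/ and viewed, at most 10 in all, crops included, and the job is handed in when it is done.

```bash
mkdir -p pics; cat > h.py <<'E'
import numpy as np, cv2
from cell import status, optics, job
from scipy.spatial.transform import Rotation as R
def K(c):
    f=240/np.tan(np.radians(c["vfov"])/2); return np.array([[f,0,c["cx"]],[0,f,c["cy"]],[0,0,1.]])
def ray(c,uv):
    p=cv2.undistortPoints(np.array([[uv]],float),K(c),np.array([c["k1"],0,0,0,0.]))[0,0] if 0 else None
    k=K(c); d=np.array([(uv[0]-k[0,2])/k[0,0],(uv[1]-k[1,2])/k[1,1]]); s=d.copy()
    for _ in range(30): s=d/(1+c["k1"]*(s@s))
    T=np.array(c["world_from_camera"]); return T[:3,3],T[:3,:3]@np.array([s[0],-s[1],-1.])
def onz(c,uv,z):
    o,d=ray(c,uv); return o+d*(z-o[2])/d[2]
def pix(c,P):
    T=np.linalg.inv(np.array(c["world_from_camera"])); q=T[:3,:3]@np.array(P)+T[:3,3]
    s=np.array([q[0],-q[1]])/-q[2]; s=s*(1+c["k1"]*(s@s)); k=K(c)
    return np.array([s[0]*k[0,0]+k[0,2],s[1]*k[1,1]+k[1,2]])
E
sed -i '/cv2.undistortPoints/d' h.py
python3 - <<'E'
from h import *
for n in ("top","side","wrist"):
    c=optics.get_calibration(n); print(n,c["vfov"],c["cx"],c["cy"],c["k1"],np.round(c["world_from_camera"],3).tolist())
    cv2.imwrite(f"pics/{n}0.png",optics.snapshot(n))
s=status.sense(); print(s)
print(R.from_rotvec(s["orientation"]).as_matrix().round(3))
E
```

```text
top 45.604004551247144 320.0987525247307 244.02688270110005 0.054858504561820697 [[0.018, 0.985, -0.174, 0.327], [-1.0, 0.015, -0.02, -0.039], [-0.018, 0.174, 0.985, 1.237], [0.0, 0.0, 0.0, 1.0]]
side 54.86274633126428 304.2639972781061 241.93973528953705 -0.0005875198033009582 [[0.978, 0.127, -0.166, 0.395], [-0.209, 0.581, -0.787, -0.7], [-0.004, 0.804, 0.594, 0.595], [0.0, 0.0, 0.0, 1.0]]
wrist 58.28023093870604 315.1607090152791 250.11972507635392 -0.020415070234617458 [[0.402, -0.878, -0.258, 0.145], [0.916, 0.385, 0.116, 0.51], [-0.002, -0.283, 0.959, 0.374], [0.0, 0.0, 0.0, 1.0]]
{'clock': 0.15, 'joint_pos': array([ 1.08769181e+00,  5.27036464e-02,  1.40143711e+00,  3.62224926e-05,
        1.68857162e+00, -7.02947006e-02]), 'joint_velocities': array([ 0.00164436, -0.00310304, -0.0013006 , -0.0006518 , -0.00121662,
        0.00077719]), 'tau': array([ 2.25130600e-05, -3.81950247e+01, -3.60423553e+01, -9.20779280e-05,
        4.61328164e-03, -9.59190828e-06]), 'eef_pos': array([0.21049574, 0.48073486, 0.2306873 ]), 'orientation': array([-6.43769315e-01, -3.07457694e+00,  1.67633553e-03]), 'contact_force': array([-0.06303774,  0.42678548,  0.15590624]), 'ft_torque': array([ 0.0178699 , -0.01562472, -0.02774166]), 'finger_force': 0.0, 'width': 1.004355135606892}
[[-0.916  0.401 -0.001]
 [ 0.401  0.916 -0.001]
 [ 0.    -0.001 -1.   ]]
```

View pics/top0.png

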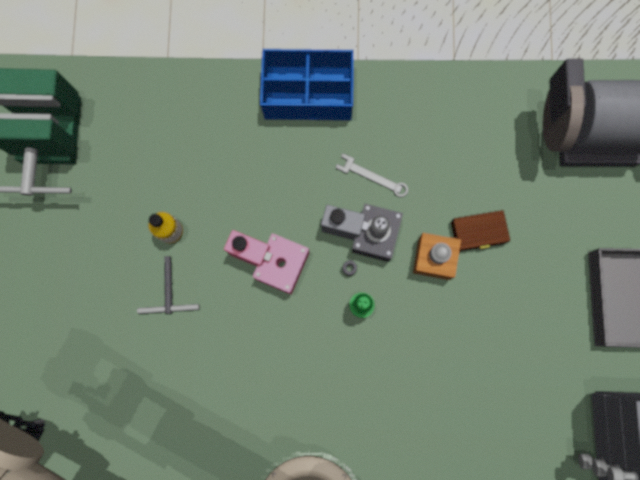

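View pics/side0.png

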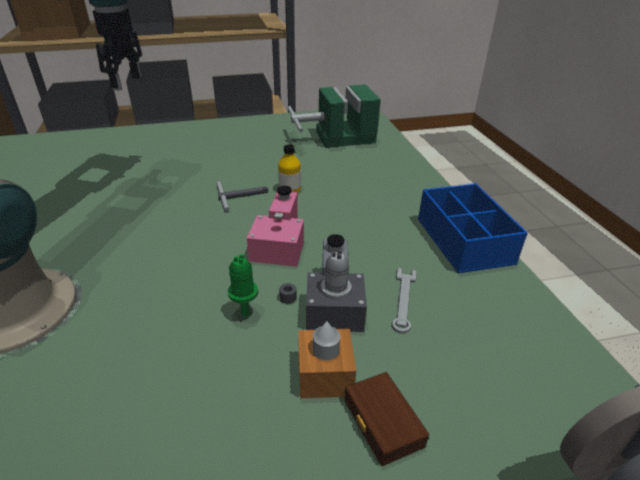

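```bash
python3 - <<'E'
from h import *
t=cv2.imread("pics/top0.png"); s=cv2.imread("pics/side0.png")
a=cv2.resize(t[185:285,310:430],None,fx=5,fy=5,interpolation=cv2.INTER_CUBIC)[:, :600]
b=cv2.resize(s[225:345,290:385],None,fx=4.2,fy=4.2,interpolation=cv2.INTER_CUBIC)
cv2.imwrite("pics/c1.png",cv2.copyMakeBorder(a[:500],0,0,0,0,0))
ct,cs=optics.get_calibration("top"),optics.get_calibration("side")
for nm,im,c,x0,y0,x1,y1,th in(("top",t,ct,322,203,352,232,45),("side",s,cs,322,230,352,250,45)):
    m=(im[y0:y1,x0:x1].max(2)<th).astype(np.uint8)
    n,l,st,ce=cv2.connectedComponentsWithStats(m)
    k=1+st[1:,4].argmax(); uv=ce[k]+[x0,y0]; print(nm,st[k],uv,onz(c,uv,.100))
print("jaws",onz(ct,(379.5,225),.135),"side jaws",onz(cs,(337,254),.137))
for uv in((368,206),(402,211),(391,259),(354,251)): print(onz(ct,uv,.06))
E
```

```text
top [ 7 27  2  2  2] [329.5 230.5] [ 0.55644305 -0.03394501  0.1       ]
side [  6   5  16  12 161] [335.21118012 240.65217391] [ 0.58775639 -0.05337125  0.1       ]
jaws [ 0.56180978 -0.13229042  0.135     ] side jaws [ 0.56664262 -0.13741774  0.137     ]
[ 0.61849839 -0.1143729   0.06      ]
[ 0.60857532 -0.1859079   0.06      ]
[ 0.50590816 -0.16244969  0.06      ]
[ 0.52160046 -0.08554686  0.06      ]
```

View pics/c1.png

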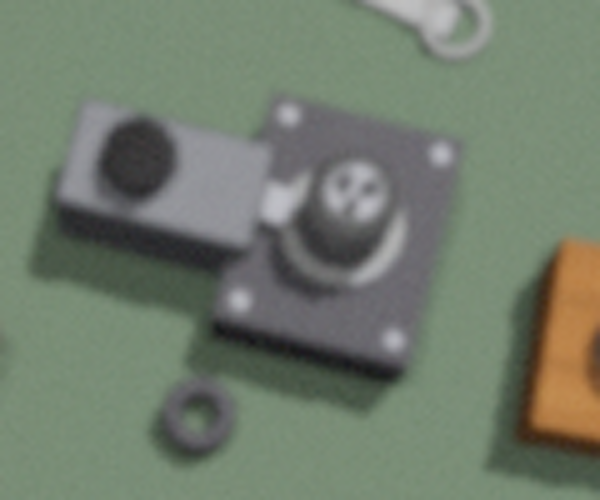

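```bash
python3 - <<'E'
from h import *
ct=optics.get_calibration("top")
f=lambda u,v,z:onz(ct,(310+u/5,185+v/5),z)
C=[f(*p,.06) for p in((277,96),(464,143),(406,367),(216,321))]
S=[f(*p,.06) for p in((289,115),(441,154),(394,341),(239,300))]
for c in(C,S): print(np.mean(c,0),[np.linalg.norm(c[i]-c[i-1]).round(4) for i in range(4)])
p=f(139,157,.101);j=f(357,190,.137);print("plunger",p,"jaws",j,np.linalg.norm((p-j)[:2]))
o=np.mean(S,0)
y=(S[0]-S[1])+(S[3]-S[2]);print("stand y yaw",np.degrees(np.arctan2(y[1],y[0])),"plunger-jaw yaw",np.degrees(np.arctan2(*(p-j)[1::-1])), "dist",np.linalg.norm((p-o)[:2]),np.degrees(np.arctan2(*(p-o)[1::-1])))
print("cone", f(-0,0,.1)[:2], onz(ct,(441,254),.1), "oil",onz(ct,(156,220),.12))
cs=optics.get_calibration("side");print("side plunger",onz(cs,(335.7,240),.1015))
s=status.sense();M=R.from_rotvec(s["orientation"]).as_matrix()
print("to plunger, tool axes",M.T@(p-s["eef_pos"]))
E
```

```text
[ 0.56447007 -0.13578399  0.06      ] [np.float64(0.1001), np.float64(0.081), np.float64(0.0989), np.float64(0.0811)]
[ 0.56618442 -0.13579229  0.06      ] [np.float64(0.0823), np.float64(0.0659), np.float64(0.0825), np.float64(0.0666)]
plunger [ 0.58577644 -0.05041597  0.101     ] jaws [ 0.56545017 -0.13584332  0.137     ] 0.08781223181223528
stand y yaw 75.83199024907414 plunger-jaw yaw 76.61611738751884 dist 0.0875954430090436 77.07562265678477
cone [0.65145952 0.00766929] [ 0.51153078 -0.25808402  0.1       ] oil [0.5687699  0.31396228 0.12      ]
side plunger [ 0.58855088 -0.0536012   0.1015    ]
to plunger, tool axes [-0.55685909 -0.33583345  0.12999787]
```

```bash
python3 -m handwheel '[[[0,-0.557,-0.336,0.03,1.394],[0,-0.557,-0.336,0.03,1.394],[0,-0.557,-0.336,0.03,1.394],[0,-0.557,-0.336,0.03,1.394],[0,-0.557,-0.336,0.03,1.394],[0,-0.557,-0.336,0.03,1.394],[0,-0.557,-0.336,0.03,1.394],[0,-0.557,-0.336,0.03,1.394],[0,-0.557,-0.336,0.03,1.394],[0,-0.557,-0.336,0.03,1.394],[0,-0.557,-0.336,0.03,1.394],[0,-0.557,-0.336,0.03,1.394]]]'
cat >> h.py <<'E'
def go(P,yaw=None):
    s=status.sense();M=R.from_rotvec(s["orientation"]).as_matrix();d=M.T@(np.array(P)-s["eef_pos"])
    y=np.degrees(np.arctan2(M[1,1],M[0,1]))
    print("t",s["clock"],"tcp",s["eef_pos"].round(4),"tooly yaw",y.round(2),"tilt",M[2,2].round(4),"F",s["contact_force"].round(1),"w",s["width"],"ff",s["finger_force"],"q",s["joint_pos"].round(2))
    print("shift",d.round(4),"spin",None if yaw is None else np.radians(y-yaw).round(3))
E
python3 -c "
from h import *
go((.586,-.0505,.2),-13.5)"
```

```text
clock: 1.15
eef_pos: [0.4995, 0.071, 0.208]
orientation: [-2.474, -1.936, -0.0]
contact_force: [0.6, 0.6, 0.4]
width: 0.002
finger_force: 0.0
t 1.15 tcp [0.4995 0.071  0.208 ] tooly yaw -13.91 tilt -1.0 F [0.6 0.6 0.4] w 0.0022125024898951217 ff 0.0 q [0.07 0.   1.5  0.   1.64 0.31]
shift [-0.0972  0.1131  0.008 ] spin -0.007
```

```bash
python3 -m handwheel '[[[0,-0.097,0.113,0.04,-0.007],[0,-0.097,0.113,0.04,-0.007],[0,-0.097,0.113,0.04,-0.007],[0,-0.097,0.113,0.04,-0.007],[0,-0.097,0.113,0.08,-0.007],[0,-0.097,0.113,0.08,-0.007],[0,-0.097,0.113,0.08,-0.007],[0,-0.097,0.113,0.08,-0.007]]]'
python3 -c "
from h import *
go((.586,-.0505,.1025),-13.5)
w=optics.snapshot('wrist'); s=optics.snapshot('side')
cv2.imwrite('pics/v1.png',np.hstack([cv2.resize(w,(400,300)),cv2.resize(s[200:350,237:437],(400,300))]))"
```

```text
clock: 1.82
eef_pos: [0.5861, -0.047, 0.1296]
orientation: [2.46, 1.954, 0.001]
contact_force: [0.3, 0.3, 0.6]
width: -0.001
finger_force: 0.0
t 1.8167 tcp [ 0.5861 -0.047   0.1296] tooly yaw -13.07 tilt -1.0 F [0.3 0.3 0.6] w -0.0006387550038343883 ff 0.0 q [-0.14  0.28  1.35  0.    1.51  0.09]
shift [-0.0034  0.0007  0.0271] spin 0.008
```

View pics/v1.png

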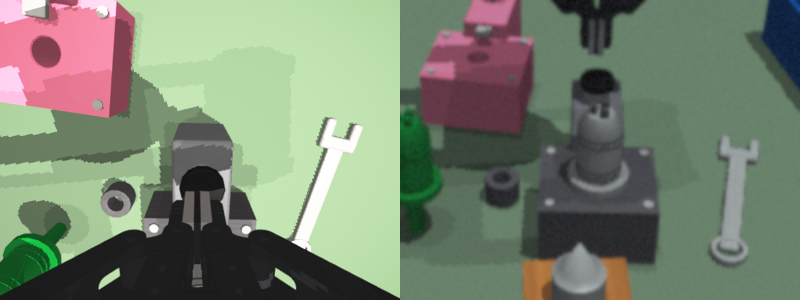

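```bash
python3 -m handwheel '[[[0,-0.003,0,0.010,0],[0,-0.003,0,0.024,0],[0,-0.003,0,0.028,0],[0,-0.003,0,0.031,0],[0,-0.003,0,0.034,0],[0,-0.003,0,0.037,0],[0,-0.003,0,0.039,0],[0,-0.003,0,0.040,0],[0,-0.003,0,0.040,0],[0,-0.003,0,0.040,0]]]'
python3 -c "
from h import *
go((.586,-.0505,.090),-13.5)"
```

```text
clock: 2.75
eef_pos: [0.5852, -0.0504, 0.0905]
orientation: [2.46, 1.954, 0.0]
contact_force: [-8.3, 0.2, 9.3]
width: -0.001
finger_force: 5.0
t 2.75 tcp [ 0.5852 -0.0504  0.0905] tooly yaw -13.1 tilt -1.0 F [-8.3  0.2  9.3] w -0.000974119921141112 ff 5.039750928408466 q [-0.15  0.31  1.39  0.    1.44  0.08]
shift [0.0001 0.0008 0.0005] spin 0.007
```

```bash
python3 -m handwheel '[[[0,0,0,0.001,0],[0,0,0,0.002,0],[0,0,0,0.002,0],[0,0,0,0.002,0]]]'
```

```text
clock: 3.08
eef_pos: [0.5853, -0.0504, 0.0904]
orientation: [2.46, 1.953, 0.001]
contact_force: [-12.9, 0.9, 19.9]
width: 0.003
finger_force: 9.9
```

```bash
python3 -m handwheel '[[[0,0,0,-0.04,0],[0,0,0,-0.08,0],[0.085,-0.04,0,-0.085,0],[0.085,-0.08,0,-0.085,0],[0.085,-0.087,0,-0.085,0],[0.085,-0.087,0,-0.085,0],[0.085,-0.087,0,-0.085,0],[0.085,-0.087,0,-0.085,0]]]'
python3 -c "
from h import *
go((.566,-.136,.079),-13.5)
w=optics.snapshot('wrist'); s=optics.snapshot('side')
cv2.imwrite('pics/v2.png',np.hstack([cv2.resize(w,(400,300)),cv2.resize(s[200:350,237:437],(400,300))]))"
```

```text
clock: 3.75
eef_pos: [0.5658, -0.1342, 0.1711]
orientation: [-2.459, -1.954, -0.0]
contact_force: [0.5, -0.1, -0.2]
width: 0.846
finger_force: 0.0
t 3.75 tcp [ 0.5658 -0.1342  0.1711] tooly yaw -13.06 tilt -1.0 F [ 0.5 -0.1 -0.2] w 0.845824178508986 ff 0.0 q [-0.3   0.24  1.32  0.    1.59 -0.07]
shift [-0.0018  0.0007  0.0921] spin 0.008
```

View pics/v2.png

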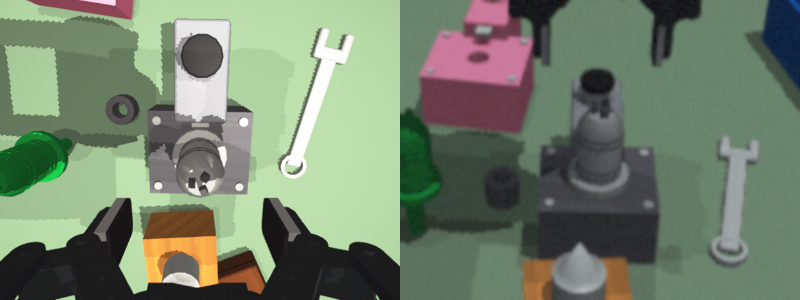

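```bash
python3 -m handwheel '[[[0.085,-0.001,0,0.0,0],[0.085,-0.001,0,0.04,0],[0.085,-0.001,0,0.07,0],[0.085,-0.001,0,0.085,0],[0.085,-0.001,0,0.096,0],[0.085,-0.001,0,0.096,0],[0.03,-0.001,0,0.096,0],[0.03,-0.001,0,0.096,0],[0.03,-0.001,0,0.096,0],[0.03,-0.001,0,0.096,0],[0.03,-0.001,0,0.096,0],[0.03,-0.001,0,0.096,0]]]'
```

```text
clock: 4.85
eef_pos: [0.5665, -0.1366, 0.0772]
orientation: [2.458, 1.951, 0.004]
contact_force: [0.5, -0.8, 5.2]
width: 0.432
finger_force: 60.5
```

```bash
python3 -m handwheel '[[[0.03,0,0,-0.005,0],[0.03,0,0,-0.015,0],[0.03,0,0,-0.03,0],[0.03,0,0,-0.05,0],[0.03,0,0,-0.07,0],[0.03,0,0,-0.09,0],[0.03,0,0,-0.09,0]]]'
python3 -c "
from h import *
go((.566,-.136,.079),-13.5)
w=optics.snapshot('wrist'); s=optics.snapshot('side')
cv2.imwrite('pics/v3.png',np.hstack([cv2.resize(w,(400,300)),cv2.resize(s[140:320,217:457],(400,300))]))"
```

```text
clock: 5.43
eef_pos: [0.5666, -0.1367, 0.1693]
orientation: [2.457, 1.95, 0.005]
contact_force: [1.1, 0.0, -3.6]
width: 0.432
finger_force: 62.2
t 5.4333 tcp [ 0.5666 -0.1367  0.1693] tooly yaw -13.12 tilt -1.0 F [ 1.1  0.  -3.6] w 0.4322721967534125 ff 62.20058619976044 q [-0.3   0.24  1.32  0.    1.58 -0.07]
shift [ 0.0006 -0.0012  0.0903] spin 0.007
```

View pics/v3.png

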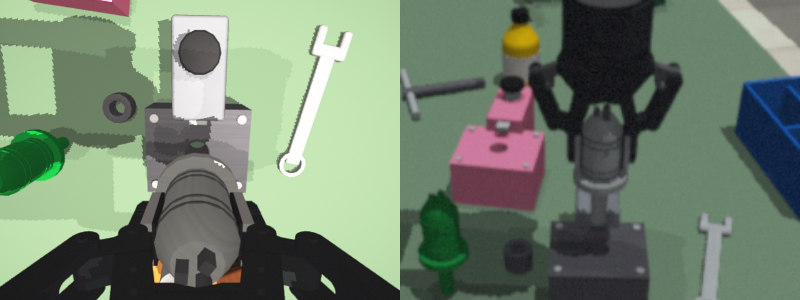

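```bash
python3 -m handwheel '[[[0.03,0,0.02,-0.01,0.12],[0.03,0,0.04,-0.01,0.24],[0.03,0,0.06,-0.01,0.36],[0.03,0,0.08,-0.01,0.48],[0.03,0,0.085,-0.01,0.6],[0.03,0,0.085,-0.01,0.72],[0.03,0,0.085,-0.01,0.84],[0.03,0,0.085,-0.01,0.96],[0.03,0,0.085,-0.01,1.08],[0.03,0,0.085,-0.01,1.2],[0.03,0,0.085,-0.01,1.32],[0.03,0,0.085,-0.01,1.44]]]'
python3 -c "
from h import *
y=np.radians(-13.5);ex=np.array([np.cos(y),np.sin(y),0]);o=np.array([.566,-.136,0])
go(o+.08*ex+[0,0,.115],-103.5)"
```

```text
clock: 6.53
eef_pos: [0.6471, -0.1553, 0.1716]
orientation: [-3.136, 0.163, 0.009]
contact_force: [-0.1, 0.1, -5.7]
width: 0.429
finger_force: 62.8
t 6.5333 tcp [ 0.6471 -0.1553  0.1716] tooly yaw -95.97 tilt -1.0 F [-0.1  0.1 -5.7] w 0.42885643570133913 ff 62.80655264854431 q [-0.29  0.48  1.01  0.    1.65  1.38]
shift [-0.003  -0.0002  0.0566] spin 0.131
```

```bash
python3 -m handwheel '[[[0.03,0,0,0,0.12],[0.03,0,0,0.02,0.131],[0.03,0,0,0.045,0.131],[0.03,0,0,0.052,0.131],[0.03,0,0,0.052,0.131],[0.03,0,0,0.052,0.131]]]'
python3 -c "
from h import *
y=np.radians(-13.5);ex=np.array([np.cos(y),np.sin(y),0]);o=np.array([.566,-.136,0])
go(o+.0575*ex+[0,0,.119],-103.5)
s=optics.snapshot('side')
cv2.imwrite('pics/v4.png',cv2.resize(s[140:350,237:477],(600,525)))"
```

```text
clock: 7.03
eef_pos: [0.6476, -0.1554, 0.1219]
orientation: [-3.12, 0.359, 0.005]
contact_force: [0.0, -0.2, -4.8]
width: 0.433
finger_force: 62.8
t 7.0333 tcp [ 0.6476 -0.1554  0.1219] tooly yaw -103.13 tilt -1.0 F [ 0.  -0.2 -4.8] w 0.4325092097784109 ff 62.798084914684296 q [-0.29  0.51  1.08  0.    1.56  1.51]
shift [-0.0263 -0.      0.003 ] spin 0.006
```

View pics/v4.png

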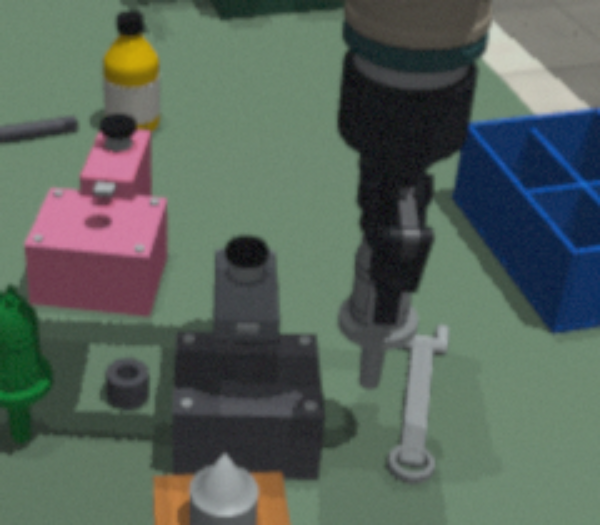

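```bash
python3 -m handwheel '[[[0.03,-0.015,0,0,0],[0.03,-0.022,0,0,0],[0.03,-0.028,0,0,0],[0.03,-0.034,0,0,0],[0.03,-0.04,0,0.001,0],[0.03,-0.044,0,0.001,0],[0.03,-0.048,0,0.001,0],[0.03,-0.048,0,0.001,0]]]'
python3 -c "
from h import *
go((.6,-.15,.119),-103.5)
s=optics.snapshot('side')
cv2.imwrite('pics/v5.png',cv2.resize(s[140:350,237:477],(600,525)))"
```

```text
clock: 7.75
eef_pos: [0.6033, -0.1451, 0.1248]
orientation: [3.12, -0.359, 0.012]
contact_force: [7.1, -1.2, -5.5]
width: 0.432
finger_force: 61.5
t 7.75 tcp [ 0.6033 -0.1451  0.1248] tooly yaw -103.13 tilt -1.0 F [ 7.1 -1.2 -5.5] w 0.43171215146351255 ff 61.53282701969147 q [-0.3   0.37  1.25  0.    1.51  1.5 ]
shift [-0.0021  0.0055  0.0058] spin 0.007
```

View pics/v5.png

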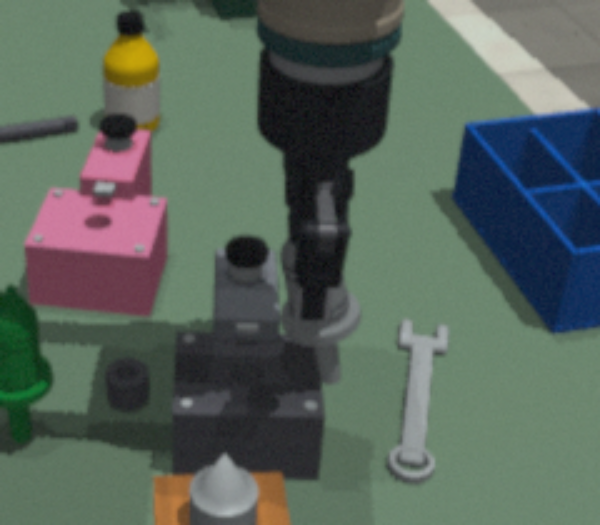

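```bash
python3 -m handwheel '[[[0.03,-0.006,0,0.003,0],[0.03,-0.012,0,0.005,0],[0.03,-0.018,0,0.008,0],[0.03,-0.024,0,0.011,0],[0.03,-0.03,0,0.014,0],[0.03,-0.035,0,0.018,0],[0.03,-0.040,0,0.021,0],[0.03,-0.044,0,0.023,0],[0.03,-0.044,0,0.023,0]]]'
python3 -c "
from h import *
go((.6,-.15,.119),-103.5)
s=optics.snapshot('side')
cv2.imwrite('pics/v6.png',cv2.resize(s[140:350,237:477],(600,525)))"
```

```text
clock: 8.55
eef_pos: [0.5584, -0.1348, 0.0995]
orientation: [3.121, -0.359, 0.002]
contact_force: [3.1, -1.3, -0.1]
width: 0.432
finger_force: 61.3
t 8.55 tcp [ 0.5584 -0.1348  0.0995] tooly yaw -103.14 tilt -1.0 F [ 3.1 -1.3 -0.1] w 0.4318526739334582 ff 61.26595610752702 q [-0.3   0.27  1.43 -0.    1.45  1.5 ]
shift [ 0.044   0.0054 -0.0195] spin 0.006
```

View pics/v6.png

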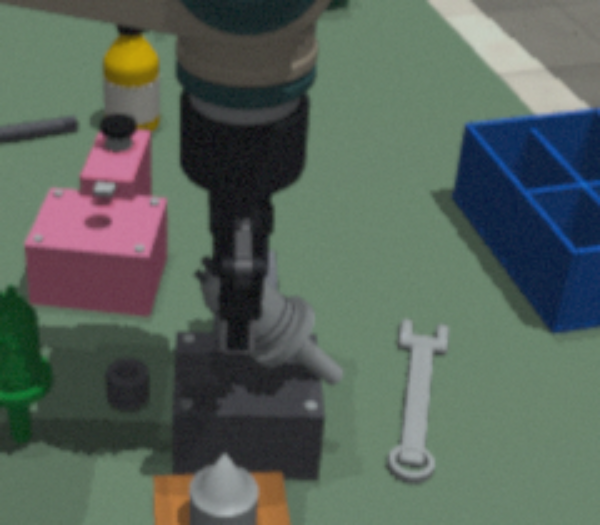

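```bash
python3 -m handwheel '[[[0.03,0.004,0,-0.01,0],[0.03,0.004,0,-0.03,0],[0.03,0.004,0,-0.055,0],[0.03,0.004,0,-0.08,0],[0.03,0.004,0,-0.105,0],[0.03,0.004,0,-0.125,0],[0.03,0.004,0,-0.13,0],[0.03,0.004,0,-0.13,0],[0.03,0.004,0,-0.13,0],[0.03,0.004,0,-0.13,0]]]'
python3 -c "
from h import *
go((.6,-.15,.119),-103.5)
s=optics.snapshot('side')
cv2.imwrite('pics/v7.png',cv2.resize(s[80:290,217:457],(600,525)))"
```

```text
clock: 9.43
eef_pos: [0.5616, -0.1353, 0.2265]
orientation: [-3.12, 0.359, 0.008]
contact_force: [0.4, 0.0, -5.1]
width: 0.43
finger_force: 61.0
t 9.4333 tcp [ 0.5616 -0.1353  0.2265] tooly yaw -103.13 tilt -1.0 F [ 0.4  0.  -5.1] w 0.4299860308361751 ff 61.02026671171188 q [-0.3   0.21  1.24  0.    1.7   1.5 ]
shift [0.0413 0.0056 0.1073] spin 0.006
```

View pics/v7.png

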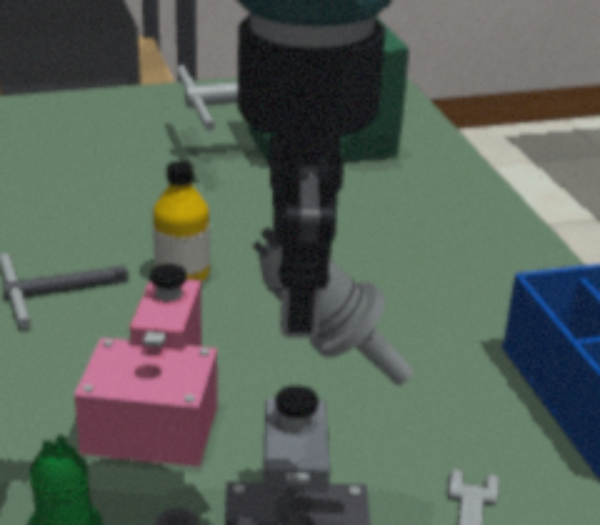

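```bash
python3 - <<'E'
from h import *
s=status.sense();M=R.from_rotvec(s["orientation"]).as_matrix();n=M[:,1];g=s["eef_pos"]-.025*M[:,2]
c=optics.get_calibration("side")
P=[]
for u,v in((402,375),(263,243)):
    o,d=ray(c,(217+u/2.5,80+v/2.5)); P.append(o+d*(n@(g-o))/(n@d))
a=P[1]-P[0];print(P,np.linalg.norm(a),np.degrees(np.arccos(a[2]/np.linalg.norm(a))),s["joint_velocities"].round(3))
E
```

```text
[array([ 0.62654819, -0.1504352 ,  0.18399649]), array([ 0.54112869, -0.13055591,  0.27550795])] 0.12675182679644661 43.78234019608203 [-0.001 -0.005 -0.008 -0.001  0.    -0.   ]
```

Length (127 of 131 mm), tilt of 44° and taper-end height of 184 mm are all as needed, and the arm is still.

```bash
python3 -c "
from cell import job
print(job.finish_job())"
```

```text
the job is handed in; nothing more can be done
None
```

The job is handed in, with no verdict shown: I pressed the plunger to its stop, drew the chuck out, and it is held still, leaning about 44° with the jaws uppermost and its taper end about 18 cm above the bench.

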